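Find the rattling parts case and present it

TASK

One of the three sealed grey parts cases on the bench has a part come loose inside it. Pick the cases up one at a time and shake each end to end (rock it lengthwise both ways) until you find the one that rattles, setting silent ones back down upright where they stood and leaving everything else on the bench alone. Finish holding the rattling case still, level and well clear of the bench (20 cm or so up), in the gripper above the middle of the black rubber mat; the program ends while holding it, do not put it down.

Things in the scene. Friction and masses are not known exactly. Their poses are not given: they have to be found in the camera images.
- case_a: one of three identical sealed grey plastic parts cases, blank paper label on the lid, a small aluminium latch on each end: 150 mm long (x) x 54 wide (y) x 50 high, 0.25 to 0.75 kg. Origin at the centre of its underside, z up; its long axis starts within 0.4 rad of pointing straight away from the robot (+x). Two of the three are packed tight, nothing moves in them. Weight does not tell which
- case_b: the second, same as case_a. In one of the three, a different one each time, a 0.15 kg metal part (called coupling) starts mid-case and slides up to 52 mm either way along the case's x when it is tipped over 0.25 rad or shaken briskly along x
- case_c: the third, same as case_a. Held level and still, the loose part stays where it slid, so tipping first one end down, then the other, levelling each time, leaves moments about the case's y at the wrist that differ by up to 0.15 N m; in a tight case they are equal. In brisk shaking it knocks on the end walls
- mat: black rubber hand-over mat fixed flat on the bench beyond the cases, 140 x 200 x 3 mm; origin at the centre of its underside
- tape_roll: bystander, leave alone: white tape roll lying flat, 64 mm across, 24 mm high; origin at the centre of its underside
- optic_block: bystander, leave alone: bare aluminium block 45 x 45 x 30 mm; origin at the centre of its underside
- wash_bottle: bystander, leave alone: white bottle with a red cap, 68 mm across, 170 mm tall; origin at the centre of its underside
- mug: bystander, leave alone: white mug, 80 mm across, 92 mm tall; origin at the centre of its underside
- screwdriver: bystander, leave alone: screwdriver lying on the bench; its handle is about 30 mm thick; origin at the centre of its underside
There are look-alikes about, which are no part of the job. Leave any pink look-alike of the case_c alone.

How it is judged:
On the way, in this order (a step that is already met when the one before it is completed fails the run):
1. the rattling case is held up off the bench and shaken: its loose part has slid to one end ((((distance between coupling and case_a below 0.08 m and height (world z) of case_a above 0.02 m and contact force between the fingers and case_a above 1 N and x of coupling in the frame of case_a above 0.03 m) or (distance between coupling and case_b below 0.08 m and height (world z) of case_b above 0.02 m and contact force between the fingers and case_b above 1 N and x of coupling in the frame of case_b above 0.03 m) or (distance between coupling and case_c below 0.08 m and height (world z) of case_c above 0.02 m and contact force between the fingers and case_c above 1 N and x of coupling in the frame of case_c above 0.03 m)) or ((distance between coupling and case_a below 0.08 m and height (world z) of case_a above 0.02 m and contact force between the fingers and case_a above 1 N and x of coupling in the frame of case_a below -0.03 m) or (distance between coupling and case_b below 0.08 m and height (world z) of case_b above 0.02 m and contact force between the fingers and case_b above 1 N and x of coupling in the frame of case_b below -0.03 m) or (distance between coupling and case_c below 0.08 m and height (world z) of case_c above 0.02 m and contact force between the fingers and case_c above 1 N and x of coupling in the frame of case_c below -0.03 m)))), for 0.02 s.
2. shaken the other way: its loose part slides back across the middle (not ((distance between coupling and case_a below 0.08 m and height (world z) of case_a above 0.02 m and contact force between the fingers and case_a above 1 N and x of coupling in the frame of case_a above 0.02 m) or (distance between coupling and case_b below 0.08 m and height (world z) of case_b above 0.02 m and contact force between the fingers and case_b above 1 N and x of coupling in the frame of case_b above 0.02 m) or (distance between coupling and case_c below 0.08 m and height (world z) of case_c above 0.02 m and contact force between the fingers and case_c above 1 N and x of coupling in the frame of case_c above 0.02 m)) and ((distance between coupling and case_a below 0.08 m and height (world z) of case_a above 0.02 m and contact force between the fingers and case_a above 1 N and x of coupling in the frame of case_a above -0.02 m) or (distance between coupling and case_b below 0.08 m and height (world z) of case_b above 0.02 m and contact force between the fingers and case_b above 1 N and x of coupling in the frame of case_b above -0.02 m) or (distance between coupling and case_c below 0.08 m and height (world z) of case_c above 0.02 m and contact force between the fingers and case_c above 1 N and x of coupling in the frame of case_c above -0.02 m))), for 0.02 s.
At the end, for the whole second after the job is handed in: The rattling case is held by the fingers, underside 120 to 450 mm above the bench, centre within 60 mm of the mat's centre seen from above, within 0.26 rad of level, under 0.05 m/s; the other two stand upright on the bench, at rest, within 60 mm of where they began (((distance between coupling and case_a below 0.08 m and height (world z) of case_a between 0.12 and 0.45 m and horizontal distance between case_a and mat below 0.06 m and angle between case_a's own z axis and vertical below 0.26 rad and linear speed of case_a below 0.05 m/s and contact force between the fingers and case_a above 1 N and height (world z) of each of case_b, case_c below 0.01 m and angle between each of case_b, case_c's own z axis and vertical below 0.1 rad and distance of each of case_b, case_c from where it was at the start of the episode below 0.06 m and linear speed of each of case_b, case_c below 0.02 m/s) or (distance between coupling and case_b below 0.08 m and height (world z) of case_b between 0.12 and 0.45 m and horizontal distance between case_b and mat below 0.06 m and angle between case_b's own z axis and vertical below 0.26 rad and linear speed of case_b below 0.05 m/s and contact force between the fingers and case_b above 1 N and height (world z) of each of case_a, case_c below 0.01 m and angle between each of case_a, case_c's own z axis and vertical below 0.1 rad and distance of each of case_a, case_c from where it was at the start of the episode below 0.06 m and linear speed of each of case_a, case_c below 0.02 m/s) or (distance between coupling and case_c below 0.08 m and height (world z) of case_c between 0.12 and 0.45 m and horizontal distance between case_c and mat below 0.06 m and angle between case_c's own z axis and vertical below 0.26 rad and linear speed of case_c below 0.05 m/s and contact force between the fingers and case_c above 1 N and height (world z) of each of case_a, case_b below 0.01 m and angle between each of case_a, case_b's own z axis and vertical below 0.1 rad and distance of each of case_a, case_b from where it was at the start of the episode below 0.06 m and linear speed of each of case_a, case_b below 0.02 m/s))); the arm keeps its last pose, push and grip.
It fails at once if a bystander is moved by more than 40 mm (distance of any of tape_roll, optic_block, wash_bottle, mug, screwdriver from where it was at the start of the episode above 0.04 m).
It fails at once if a case is dropped or thrown: falling free of the fingers faster than 0.5 m/s above 30 mm ((height (world z) of case_a above 0.03 m and linear speed of case_a above 0.5 m/s and contact force between the fingers and case_a below 0.1 N) or (height (world z) of case_b above 0.03 m and linear speed of case_b above 0.5 m/s and contact force between the fingers and case_b below 0.1 N) or (height (world z) of case_c above 0.03 m and linear speed of case_c above 0.5 m/s and contact force between the fingers and case_c below 0.1 N)).
It also fails if it takes over 72 s, if anything falls off the work surface, if the arm or the gripper's body presses on something with over 40 N, if the wrist force passes 120 N, or if a joint passes its speed limit or range.

ROBOT

A 6-joint arm with a two-finger parallel gripper is mounted at the origin on the work surface. World frame = base frame: x ahead of the robot, y to its left, z up, the work surface at z = 0. Lengths are in m, angles in rad, forces in N, time in s.
With the tool pointing down it reaches from about 0.325 to 0.9 m from the base axis. Payload 6.1 kg.
Tool frame: the origin (TCP) lies between the finger pads; the fingertips stand 8 mm ahead of it and the grasp point (between the pads) lies 11 mm behind it; z points along the fingers, y is the line along which they close (so a half turn about z gives the same grasp; the last joint's range is limited). The gripper opens to 85 mm and grips with 20 to 120 N. Pads are 22 mm wide; open, the fingers measure 114 mm over their backs; the gripper's body (76 mm by 85 mm) begins 54 mm behind the grasp point. The pads swing forward as they close: fully open they stand 13 mm farther back than shut.
Start: joints at [-1.392, 0.22, 1.526, -0, 1.395, -0.126], TCP at [0.188, -0.596, 0.239] pointing down, gripper open.
Joint ranges: [-2.98, 2.98], [-0.91, 2.08], [0.09, 2.57], [-1.24, 4.39], [0.2, 2.65], [-2.68, 2.68]. Speed limits (rad/s): [2.57, 2.57, 3.01, 3.14, 3.14, 3.14].

INTERFACE

Orientations are given as a unit quaternion [x, y, z, w].
In Python, from cell import robot gives the robot as it stands. The module is installed in compiled form; this text tells all that it offers.
- The arm moves only by the tool apply_moves, never from a script. Its argument "increments" is a list of rows, each a list of 2 entries, a list of its own where there are three numbers: the shift along the tool's x, y, z in units of 0.025 m (1.0 is 0.025 m), then the turn, a rotation vector about the tool's x, y, z in units of 4 degrees (1.0 is 4 degrees). In form: [[[tx, ty, tz], [ax, ay, az]], ...]. A call has exactly 10 rows; each row shifts and turns the commanded pose from where the row before left it, along the tool's axes as they then stand; what a row does not reach is not made up. A row lasts 1/12 s, in which the tool goes at most 41.7 mm and 7.16 degrees, less where a joint would pass 70% of its speed; a pose out of reach is approached as far as the arm can. A call with a number of a shift or a turn outside -1 to 1 is refused whole. A call with a gripper value outside its range is refused whole. "gripper" is the closure, from -1 (fully open) to 1 (shut), set as the call begins (left out, the last holds). The fingers move at their own pace and stop on an object; the grip force is fixed at half the most. Time passes only in rows, so rows that do not move let the fingers close, or fill a call up. It gives the time, the measured TCP pose, the force, the opening and the grip force at its end, in the units of the state.
- robot.state(): the state, without advancing time (a new reading comes with each control period).
- robot.grab_frame(name): name is "scene" or "top" or "wrist"; returns a dict with "img" (384x512x3 uint8, blue, green, red), "depth" (384x512 float32, m along the optical axis (not along the pixel's ray), 0 where there is no reading), "fx", "fy", "cx", "cy" (pixels), "k1" (the pictures are not rectified: a ray, as slopes to the right and down, at radius r is drawn at 1 + k1 r^2 times it, then the intrinsics apply), "origin" and "orientation" of the camera in the world. Camera axes: x right, y down, z forward; pixel columns grow to the right and rows downward; lengths in m; the calibration is good to about 2 mm. A picture is of the moment at which its call begins.
- robot.close_job(): hands the job in; it is judged then, once.
Trained networks look in the newest picture that a camera, given by its name, has taken for a name from the list of things; names that differ only in an ending like _2 or _b are one class to them, and where a whole thing is asked for, a point or a joint stands for the part that bears it (a point fixed in the world has none). Each returns a list of dicts, best first, with "conf" (0 to 1); they miss things now and then, are a little off and sometimes report something else, mostly with a low value. They report only what shows in the picture. A call takes as long as a camera call. They do not tell look-alikes from the thing itself.
- robot.outline_of(camera, name): "region" (384x512 bool, what is visible of it).
- robot.mark_of(camera, name): "location" ([x, y, z] in m, in the coordinates of the camera as it stood for that picture, good to about 4 mm: a listed point, or the origin of a listed thing).
The state is a dict: "time": time; "joints": joint angles; "qvel": joint speeds; "joint_torque": joint torques, N m; "tool_pos": TCP position; "tool_rot": TCP orientation; "wrist_force": force on the tool from outside, world axes, zero at the start; "torque": the same for the moment, N m; "gripper_width": opening from 0.0 (shut) to 1.0 (fully open); "grasp_force": force on a finger pad.
Only numpy, scipy, OpenCV 4.12 (cv2) and the standard library are available. Lean on these libraries where they do the work, as an engineer would, in place of code of your own. Each camera call takes 0.05 s, during which the arm holds its last target. There are 200 camera calls.

## Working session

There is one attempt and no reset: what is moved stays moved. The work goes in short steps, Python scripts to look and compute and a tool call to move; the robot and the scene stay as the last step left them, time stands still between calls to the robot, and variables do not carry over. Pictures are saved under pics/ and viewed, at most 10 in all, crops included, and the job is handed in when it is done.

Besides the shell and the picture viewer there is one more tool, called after "Call:" as name(argument=value, ...), one argument or row to a line, values as JSON. apply_moves: Moves the arm, as the interface text tells. Shifts and turns lie within -1 to 1; 1 stands for 0.025 m of shift or 4 degrees of turn. Its arguments: {"type":"object","properties":{"increments":{"type":"array"},"gripper":{"type":"number"}},"required":["increments"]}

```bash
mkdir -p pics
cat > h.py <<'E'
import numpy as np, cv2
from scipy.spatial.transform import Rotation as R
from cell import robot
def world(f,pts): # camera pts -> world
    return R.from_quat(f['orientation']).apply(np.atleast_2d(pts))+np.array(f['origin'])
def cloud(f,mask):
    v,u=np.nonzero(mask&(f['depth']>0)); z=f['depth'][v,u]
    K=np.array([[f['fx'],0,f['cx']],[0,f['fy'],f['cy']],[0,0,1.]])
    p=cv2.undistortPoints(np.stack([u,v],1).astype(np.float32)[:,None],K,np.array([f['k1'],0,0,0,0.]))[:,0]
    return world(f,np.c_[p*z[:,None],z])
E
python3 - <<'E'
from h import *
s=robot.state(); print({k:np.round(v,3) for k,v in s.items()})
for c in ("top","scene"):
    f=robot.grab_frame(c); cv2.imwrite(f"pics/{c}0.png",f['img']); print(c,np.round(f['origin'],3),np.round(R.from_quat(f['orientation']).as_matrix(),2).tolist())
    for n in ("case_a","mat","tape_roll","optic_block","wash_bottle","mug","screwdriver"):
        for m in robot.mark_of(c,n): print(n,round(m['conf'],2),np.round(world(f,m['location'])[0],3))
    for o in robot.outline_of(c,"case_a"):
        P=cloud(f,o['region']); t=P[P[:,2]>P[:,2].max()-.02]
        (cx,cy),(w,h),a=cv2.minAreaRect(t[:,:2].astype(np.float32)); m=f['img'][o['region']].mean(0)
        print(" outline",round(o['conf'],2),round(cx,3),round(cy,3),'size',round(w,3),round(h,3),'ang',round(a,1),'zmax',round(np.percentile(P[:,2],95),3),'bgr',m.round())
E
```

```text
{'time': np.float64(0.0), 'joints': array([-1.392,  0.221,  1.528, -0.   ,  1.395, -0.126]), 'qvel': array([-0.001, -0.   ,  0.   ,  0.   , -0.002, -0.001]), 'joint_torque': array([-3.0000e-03, -4.9691e+01, -3.8940e+01, -1.0000e-03,  1.1000e-02,
        0.0000e+00]), 'tool_pos': array([ 0.187, -0.596,  0.238]), 'tool_rot': array([ 0.988,  0.152, -0.   , -0.001]), 'wrist_force': array([-0.016,  0.037,  0.154]), 'torque': array([ 0.004,  0.043, -0.016]), 'grasp_force': np.float64(0.0), 'gripper_width': np.float64(0.995)}
top [ 0.404 -0.002  0.986] [[0.0, -1.0, 0.06], [-1.0, -0.0, -0.01], [0.01, -0.06, -1.0]]
case_a 0.78 [ 0.268 -0.245 -0.001]
case_a 0.68 [0.427 0.261 0.003]
case_a 0.68 [ 0.452 -0.028  0.001]
case_a 0.66 [ 0.48  -0.232  0.003]
mat 0.65 [ 0.654 -0.1   -0.002]
tape_roll 0.53 [ 0.466 -0.436  0.002]
tape_roll 0.51 [0.476 0.133 0.001]
optic_block 0.87 [ 0.441 -0.132 -0.003]
wash_bottle 0.91 [ 0.586  0.394 -0.002]
mug 0.88 [ 0.619 -0.363  0.001]
screwdriver 0.7 [ 0.463 -0.438  0.003]
 outline 0.94 0.447 -0.027 size 0.151 0.054 ang 23.0 zmax 0.053 bgr [128. 136. 137.]
 outline
[... 270 characters left out ...]
876] [[0.26, 0.76, -0.59], [0.97, -0.22, 0.14], [-0.02, -0.61, -0.79]]
case_a 0.92 [ 0.264 -0.247 -0.001]
case_a 0.8 [ 0.477 -0.227  0.003]
case_a 0.79 [0.426 0.26  0.   ]
case_a 0.69 [ 0.451 -0.024  0.004]
mat 0.58 [ 0.65  -0.097  0.003]
tape_roll 0.73 [0.473 0.131 0.002]
optic_block 0.55 [ 0.439 -0.13  -0.   ]
wash_bottle 0.98 [0.589 0.4   0.002]
mug 0.78 [ 0.622 -0.363  0.002]
mug 0.5 [ 0.587  0.399 -0.001]
screwdriver 0.87 [ 0.464 -0.433  0.001]
 outline 0.98 0.431 0.259 size 0.154 0.057 ang 15.1 zmax 0.053 bgr [75. 82. 84.]
 outline 0.91 0.269 -0.245 size 0.152 0.058 ang 79.2 zmax 0.054 bgr [62. 57. 92.]
 outline 0.84 0.48 -0.232 size 0.156 0.055 ang 17.0 zmax 0.054 bgr [ 91.  99. 100.]
```

View pics/top0.png

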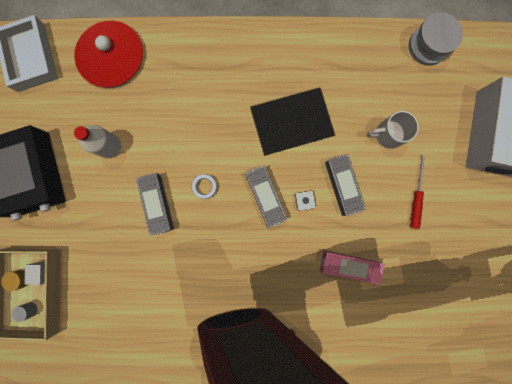

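Run:
```python
from h import *
f=robot.grab_frame("top")
for o in robot.outline_of("top","case_a"):
    P=cloud(f,o['region']); t=P[(P[:,2]>.045)]
    (cx,cy),(w,h),a=cv2.minAreaRect(t[:,:2].astype(np.float32))
    c=cv2.boxPoints(((cx,cy),(w,h),a)); e=[c[1]-c[0],c[2]-c[1]]; e=max(e,key=np.linalg.norm); e=e*np.sign(e[0])
    print(round(cx,3),round(cy,3),'yaw deg',np.degrees(np.arctan2(e[1],e[0])).round(1),'size',round(w,3),round(h,3))
print(np.degrees(R.from_quat(robot.state()['tool_rot']).as_euler('ZYX')))
```

```text
0.428 0.258 yaw deg 15.1 size 0.153 0.056
0.479 -0.233 yaw deg 17.7 size 0.153 0.055
0.448 -0.027 yaw deg 23.0 size 0.152 0.054
0.267 -0.248 yaw deg 79.2 size 0.151 0.055
[ 1.74656684e+01 -1.90620340e-04  1.79998479e+02]
```

The top picture shows grey cases at pixels (154,204), (266,196) and (345,185). The pink look-alike is at (352,267), the optic block at (306,200) and the mat at (293,121). I'll take the right case first, since the tool yaw already matches it.

Call:
apply_moves(
  increments=[
    [[0.97,-0.65,0],[0,0,0]],
    [[0.97,-0.65,0],[0,0,0]],
    [[0.97,-0.65,0],[0,0,0]],
    [[0.97,-0.65,0],[0,0,0]],
    [[0.97,-0.65,0],[0,0,0]],
    [[0.97,-0.65,0],[0,0,0]],
    [[0.97,-0.65,0],[0,0,0]],
    [[0.97,-0.65,0],[0,0,0]],
    [[0.97,-0.65,0],[0,0,0]],
    [[0.97,-0.65,0],[0,0,0]],
  ],
  gripper=-1,
)

```text
time: 1.83
tool_pos: [0.3708, -0.3673, 0.2395]
tool_rot: [0.988, 0.152, 0.0, 0.0]
wrist_force: [0.3, -0.1, 0.1]
gripper_width: 0.999
grasp_force: 0.0
```

Call:
apply_moves(
  increments=[
    [[0.97,-0.65,0],[0,0,0]],
    [[0.97,-0.65,0],[0,0,0]],
    [[0.97,-0.65,0],[0,0,0]],
    [[0.97,-0.65,0],[0,0,0]],
    [[0.97,-0.65,0],[0,0,0]],
    [[0.97,-0.65,0],[0,0,0]],
    [[0,0,1],[0,0,0]],
    [[0,0,1],[0,0,0]],
    [[0,0,1],[0,0,0]],
    [[0,0,0.5],[0,0,0]],
  ],
)

```text
time: 2.67
tool_pos: [0.4784, -0.2304, 0.1487]
tool_rot: [0.988, 0.152, -0.001, -0.001]
wrist_force: [-0.3, 0.4, 0.2]
gripper_width: 1.002
grasp_force: 0.0
```

```bash
cat >> h.py <<'E'
def go(x,y,z,yaw):
    s=robot.state(); r=R.from_quat(s['tool_rot']); t=R.from_euler('ZYX',[yaw,0,180],degrees=True)
    print('t',round(s['time'],2),'pos',np.round(s['tool_pos'],4),'shift units',np.round(r.inv().apply(np.array([x,y,z])-s['tool_pos'])/.025,2),
     'turn units',np.round(np.degrees((r.inv()*t).as_rotvec())/4,2),'w',round(float(s['gripper_width']),3),'F',np.round(s['wrist_force'],2),'M',np.round(s['torque'],3),'Mtool',np.round(r.inv().apply(s['torque']),3))
E
python3 -c "
from h import *
go(.479,-.233,.018,17.7)"
```

```text
t 2.67 pos [ 0.4784 -0.2304  0.1487] shift units [0.01 0.12 5.23] turn units [-0.04  0.04 -0.05] w 1.002 F [-0.31  0.44  0.18] M [-0.035  0.042 -0.01 ] Mtool [-0.021 -0.05   0.011]
```

Call:
apply_moves(
  increments=[
    [[0,0.02,0.87],[0,0,0]],
    [[0,0.02,0.87],[0,0,0]],
    [[0,0.02,0.87],[0,0,0]],
    [[0,0.02,0.87],[0,0,0]],
    [[0,0.02,0.87],[0,0,0]],
    [[0,0.02,0.45],[0,0,0]],
    [[0,0,0.4],[0,0,0]],
    [[0,0,0],[0,0,0]],
    [[0,0,0],[0,0,0]],
    [[0,0,0],[0,0,0]],
  ],
)

```text
time: 3.5
tool_pos: [0.4815, -0.2353, 0.0231]
tool_rot: [0.988, 0.152, 0.001, 0.001]
wrist_force: [-0.7, -0.3, 0.8]
gripper_width: 1.003
grasp_force: 0.0
```

Call:
apply_moves(
  increments=[
    [[0,0,0],[0,0,0]],
    [[0,0,0],[0,0,0]],
    [[0,0,0],[0,0,0]],
    [[0,0,0],[0,0,0]],
    [[0,0,0],[0,0,0]],
    [[0,0,0],[0,0,0]],
    [[0,0,0],[0,0,0]],
    [[0,0,0],[0,0,0]],
    [[0,0,0],[0,0,0]],
    [[0,0,0],[0,0,0]],
  ],
  gripper=1,
)

```text
time: 4.33
tool_pos: [0.4813, -0.2348, 0.023]
tool_rot: [0.988, 0.152, 0.001, 0.0]
wrist_force: [-1.4, 1.5, 6.2]
gripper_width: 0.622
grasp_force: 65.1
```

```bash
python3 -c "
from h import *
go(.479,-.233,.018,17.7)"
```

```text
t 4.33 pos [ 0.4813 -0.2348  0.023 ] shift units [-0.07 -0.1   0.2 ] turn units [ 0.01 -0.02 -0.06] w 0.622 F [-1.36  1.48  6.25] M [0.461 0.243 0.002] Mtool [ 0.513 -0.093 -0.002]
```

Call:
apply_moves(
  increments=[
    [[0,0,-0.5],[0,0,0]],
    [[0,0,-0.9],[0,0,0]],
    [[0,0,-0.9],[0,0,0]],
    [[0,0,-0.9],[0,0,0]],
    [[0,0,-0.9],[0,0,0]],
    [[0,0,-0.9],[0,0,0]],
    [[0,0,-0.9],[0,0,0]],
    [[0,0,-0.5],[0,0,0]],
    [[0,0,0],[0,0,0]],
    [[0,0,0],[0,0,0]],
  ],
)

```text
time: 5.17
tool_pos: [0.4806, -0.2347, 0.1821]
tool_rot: [0.988, 0.152, 0.0, 0.0]
wrist_force: [1.0, -0.3, -4.0]
gripper_width: 0.628
grasp_force: 64.2
```

Call:
apply_moves(
  increments=[
    [[0,0,0],[0,1,0]],
    [[0,0,0],[0,1,0]],
    [[0,0,0],[0,1,0]],
    [[0,0,0],[0,1,0]],
    [[0,0,0],[0,1,0]],
    [[0,0,0],[0,1,0]],
    [[0,0,0],[0,1,0]],
    [[0,0,0],[0,0,0]],
    [[0,0,0],[0,0,0]],
    [[0,0,0],[0,0,0]],
  ],
)

```text
time: 6.0
tool_pos: [0.4801, -0.2344, 0.1808]
tool_rot: [0.959, 0.147, 0.238, -0.037]
wrist_force: [0.3, -0.1, -3.7]
gripper_width: 0.62
grasp_force: 64.2
```

Call:
apply_moves(
  increments=[
    [[0,0,0],[0,0,0]],
    [[0,0,0],[0,-1,0]],
    [[0,0,0],[0,-1,0]],
    [[0,0,0],[0,-1,0]],
    [[0,0,0],[0,-1,0]],
    [[0,0,0],[0,-1,0]],
    [[0,0,0],[0,-1,0]],
    [[0,0,0],[0,-1,0]],
    [[0,0,0],[0,0,0]],
    [[0,0,0],[0,0,0]],
  ],
)

```text
time: 6.83
tool_pos: [0.482, -0.2337, 0.1817]
tool_rot: [0.988, 0.153, 0.001, -0.0]
wrist_force: [0.4, -0.7, -3.2]
gripper_width: 0.626
grasp_force: 64.0
```

```bash
cat >> h.py <<'E'
def avg(n=6):
    M=[];F=[]
    for i in range(n):
        robot.grab_frame("wrist"); s=robot.state(); M.append(R.from_quat(s['tool_rot']).inv().apply(s['torque'])); F.append(s['wrist_force'])
    M=np.array(M[1:]); print('avg Mtool',M.mean(0).round(4),'sd',M.std(0).round(4),'F',np.mean(F,0).round(2))
E
python3 -c "
from h import *
avg();go(.479,-.233,.15,17.7)"
```

```text
avg Mtool [0.0043 0.0028 0.0008] sd [0.0335 0.0257 0.018 ] F [-0.05  0.07 -3.39]
t 7.13 pos [ 0.4801 -0.2349  0.1818] shift units [-0.02 -0.08  1.27] turn units [ 0.   -0.01 -0.07] w 0.628 F [-0.55 -0.56 -2.75] M [-0.031  0.015 -0.024] Mtool [-0.025 -0.023  0.024]
```

Call:
apply_moves(
  increments=[
    [[0,0,0],[0,-1,0]],
    [[0,0,0],[0,-1,0]],
    [[0,0,0],[0,-1,0]],
    [[0,0,0],[0,-1,0]],
    [[0,0,0],[0,-1,0]],
    [[0,0,0],[0,-1,0]],
    [[0,0,0],[0,-1,0]],
    [[0,0,0],[0,0,0]],
    [[0,0,0],[0,0,0]],
    [[0,0,0],[0,0,0]],
  ],
)

```text
time: 7.97
tool_pos: [0.4805, -0.2348, 0.1818]
tool_rot: [0.959, 0.147, -0.238, 0.036]
wrist_force: [-1.0, -1.0, -2.7]
gripper_width: 0.623
grasp_force: 64.1
```

Call:
apply_moves(
  increments=[
    [[0,0,0],[0,0,0]],
    [[0,0,0],[0,1,0]],
    [[0,0,0],[0,1,0]],
    [[0,0,0],[0,1,0]],
    [[0,0,0],[0,1,0]],
    [[0,0,0],[0,1,0]],
    [[0,0,0],[0,1,0]],
    [[0,0,0],[0,1,0]],
    [[0,0,0],[0,0,0]],
    [[0,0,0],[0,0,0]],
  ],
)

```text
time: 8.8
tool_pos: [0.4795, -0.2354, 0.1828]
tool_rot: [0.989, 0.151, 0.0, 0.001]
wrist_force: [0.1, 0.0, -3.2]
gripper_width: 0.622
grasp_force: 64.1
```

```bash
python3 -c "
from h import *
avg();go(.479,-.233,.15,17.7)"
```

```text
avg Mtool [ 0.0084  0.0027 -0.0098] sd [0.0169 0.0357 0.0201] F [ 0.44  0.04 -2.42]
t 9.1 pos [ 0.4809 -0.2343  0.1816] shift units [-0.06 -0.07  1.26] turn units [-0.    0.01 -0.05] w 0.626 F [ 0.8   0.01 -1.85] M [-0.008 -0.049  0.049] Mtool [-0.022  0.044 -0.049]
```

Call:
apply_moves(
  increments=[
    [[0,0,0.9],[0,0,0]],
    [[0,0,0.9],[0,0,0]],
    [[0,0,0.9],[0,0,0]],
    [[0,0,0.9],[0,0,0]],
    [[0,0,0.9],[0,0,0]],
    [[0,0,0.9],[0,0,0]],
    [[0,0,0.5],[0,0,0]],
    [[0,0,0.3],[0,0,0]],
    [[0,0,0.13],[0,0,0]],
    [[0,0,0],[0,0,0]],
  ],
)

```text
time: 9.93
tool_pos: [0.4808, -0.2345, 0.0239]
tool_rot: [0.988, 0.152, -0.0, -0.0]
wrist_force: [0.6, -0.9, -3.0]
gripper_width: 0.629
grasp_force: 64.1
```

```bash
python3 -c "
from h import *
go(.4813,-.2348,.0225,17.5)"
```

```text
t 9.93 pos [ 0.4808 -0.2345  0.0239] shift units [0.02 0.02 0.06] turn units [-0.01  0.01 -0.  ] w 0.629 F [ 0.61 -0.93 -3.03] M [-0.04  -0.045  0.025] Mtool [-0.051  0.031 -0.025]
```

Call:
apply_moves(
  increments=[
    [[0,0,0.05],[0,0,0]],
    [[0,0,0],[0,0,0]],
    [[0,0,0],[0,0,0]],
    [[0,0,0],[0,0,0]],
    [[0,0,0],[0,0,0]],
    [[0,0,0],[0,0,0]],
    [[0,0,0],[0,0,0]],
    [[0,0,0],[0,0,0]],
    [[0,0,0],[0,0,0]],
    [[0,0,0],[0,0,0]],
  ],
  gripper=-1,
)

```text
time: 10.77
tool_pos: [0.4805, -0.2346, 0.0223]
tool_rot: [0.988, 0.152, -0.0, -0.0]
wrist_force: [0.3, -0.7, 0.6]
gripper_width: 0.999
grasp_force: 0.0
```

Call:
apply_moves(
  increments=[
    [[0,0,-0.4],[0,0,0]],
    [[0,0,-1],[0,0,0]],
    [[0,0,-1],[0,0,0]],
    [[0,0,-1],[0,0,0]],
    [[0,0,-1],[0,0,0]],
    [[0.15,-0.9,0],[0,0,0]],
    [[0.15,-0.9,0],[0,0,0]],
    [[0.15,-0.9,0],[0,0,0]],
    [[0.15,-0.9,0],[0,0,0]],
    [[0.15,-0.9,0],[0,0,0]],
  ],
)

```text
time: 11.6
tool_pos: [0.4645, -0.1208, 0.1332]
tool_rot: [0.988, 0.152, 0.0, 0.0]
wrist_force: [-0.4, -0.0, -0.7]
gripper_width: 0.997
grasp_force: 0.0
```

Call:
apply_moves(
  increments=[
    [[0.15,-0.9,0],[0,0,0]],
    [[0.15,-0.9,0],[0,0,0]],
    [[0.15,-0.9,0],[0,0,0]],
    [[0.04,-0.9,0],[0,0,0]],
    [[0,-0.23,0],[0,0,0]],
    [[0,0,0],[0,0,-0.66]],
    [[0,0,0],[0,0,-0.66]],
    [[0,0,0],[0,0,0]],
    [[0,0,0],[0,0,0]],
    [[0,0,0],[0,0,0]],
  ],
)

```text
time: 12.43
tool_pos: [0.4478, -0.0271, 0.1326]
tool_rot: [0.981, 0.196, 0.0, 0.0]
wrist_force: [0.7, 0.1, -0.0]
gripper_width: 0.999
grasp_force: 0.0
```

```bash
python3 -c "
from h import *
go(.448,-.027,.022,23)
f=robot.grab_frame('top');cv2.imwrite('pics/t1.png',f['img'])
for o in robot.outline_of('top','case_a'):
    P=cloud(f,o['region']); t=P[(P[:,2]>.045)&(P[:,2]<.06)]
    print(cv2.minAreaRect(t[:,:2].astype(np.float32)))
for m in robot.mark_of('top','case_a'): print(round(m['conf'],2),np.round(world(f,m['location'])[0],3))
"
```

```text
t 12.43 pos [ 0.4478 -0.0271  0.1326] shift units [ 0.01 -0.    4.42] turn units [ 0.   -0.   -0.09] w 0.999 F [ 0.68  0.07 -0.03] M [ 0.028 -0.018 -0.026] Mtool [0.019 0.028 0.026]
((0.4810017943382263, -0.23635071516036987), (0.14945052564144135, 0.05557073652744293), 17.766897201538086)
((0.38722389936447144, -0.043806035071611404), (0.06554621458053589, 0.03389492258429527), 77.49823760986328)
0.87 [ 0.268 -0.246 -0.002]
0.77 [ 0.429  0.259 -0.002]
0.61 [ 0.483 -0.234  0.005]
```

The first case is back in place, within 4 mm. Now the middle case.

Call:
apply_moves(
  increments=[
    [[0,0,0.9],[0,0,-0.09]],
    [[0,0,0.9],[0,0,0]],
    [[0,0,0.9],[0,0,0]],
    [[0,0,0.9],[0,0,0]],
    [[0,0,0.5],[0,0,0]],
    [[0,0,0.3],[0,0,0]],
    [[0,0,0],[0,0,0]],
    [[0,0,0],[0,0,0]],
    [[0,0,0],[0,0,0]],
    [[0,0,0],[0,0,0]],
  ],
)

```text
time: 13.42
tool_pos: [0.4488, -0.0269, 0.0235]
tool_rot: [0.98, 0.2, 0.001, 0.001]
wrist_force: [0.2, -0.4, 0.4]
gripper_width: 0.997
grasp_force: 0.0
```

Call:
apply_moves(
  increments=[
    [[0,0,0],[0,0,0]],
    [[0,0,0],[0,0,0]],
    [[0,0,0],[0,0,0]],
    [[0,0,0],[0,0,0]],
    [[0,0,0],[0,0,0]],
    [[0,0,0],[0,0,0]],
    [[0,0,0],[0,0,0]],
    [[0,0,0],[0,0,0]],
    [[0,0,0],[0,0,0]],
    [[0,0,0],[0,0,0]],
  ],
  gripper=1,
)

```text
time: 14.25
tool_pos: [0.4482, -0.0267, 0.0231]
tool_rot: [0.98, 0.2, 0.0, 0.0]
wrist_force: [-1.5, 0.6, 5.1]
gripper_width: 0.623
grasp_force: 64.7
```

Call:
apply_moves(
  increments=[
    [[0,0,-0.5],[0,0,0]],
    [[0,0,-0.9],[0,0,0]],
    [[0,0,-0.9],[0,0,0]],
    [[0,0,-0.9],[0,0,0]],
    [[0,0,-0.9],[0,0,0]],
    [[0,0,-0.9],[0,0,0]],
    [[0,0,-0.9],[0,0,0]],
    [[0,0,-0.5],[0,0,0]],
    [[0,0,0],[0,0,0]],
    [[0,0,0],[0,0,0]],
  ],
)

```text
time: 15.08
tool_pos: [0.4474, -0.0266, 0.1819]
tool_rot: [0.98, 0.2, 0.0, 0.0]
wrist_force: [0.9, 0.6, -5.1]
gripper_width: 0.625
grasp_force: 64.9
```

```bash
python3 -c "
from h import *
go(.448,-.027,.022,23)"
```

```text
t 15.08 pos [ 0.4474 -0.0266  0.1819] shift units [0.01 0.03 6.4 ] turn units [ 0.   -0.    0.03] w 0.625 F [ 0.9   0.61 -5.11] M [-0.024 -0.005  0.011] Mtool [-0.024 -0.005 -0.011]
```

Call:
apply_moves(
  increments=[
    [[0,0,0],[0,1,0]],
    [[0,0,0],[0,1,0]],
    [[0,0,0],[0,1,0]],
    [[0,0,0],[0,1,0]],
    [[0,0,0],[0,1,0]],
    [[0,0,0],[0,1,0]],
    [[0,0,0],[0,1,0]],
    [[0,0,0],[0,0,0]],
    [[0,0,0],[0,0,0]],
    [[0,0,0],[0,0,0]],
  ],
)

```text
time: 15.92
tool_pos: [0.4471, -0.0267, 0.1813]
tool_rot: [0.951, 0.194, 0.235, -0.049]
wrist_force: [0.1, 0.1, -4.4]
gripper_width: 0.622
grasp_force: 64.8
```

Call:
apply_moves(
  increments=[
    [[0,0,0],[0,0,0]],
    [[0,0,0],[0,-1,0]],
    [[0,0,0],[0,-1,0]],
    [[0,0,0],[0,-1,0]],
    [[0,0,0],[0,-1,0]],
    [[0,0,0],[0,-1,0]],
    [[0,0,0],[0,-1,0]],
    [[0,0,0],[0,-1,0]],
    [[0,0,0],[0,0,0]],
    [[0,0,0],[0,0,0]],
  ],
)

```text
time: 16.75
tool_pos: [0.4488, -0.0256, 0.182]
tool_rot: [0.979, 0.201, 0.0, -0.0]
wrist_force: [-0.1, 0.3, -4.4]
gripper_width: 0.621
grasp_force: 64.8
```

```bash
python3 -c "
from h import *
avg(8);go(.448,-.027,.15,23)"
```

```text
avg Mtool [ 0.0052  0.0499 -0.0094] sd [0.032  0.0273 0.0328] F [ 0.15 -0.28 -4.47]
t 17.15 pos [ 0.4475 -0.0269  0.1825] shift units [0.02 0.01 1.3 ] turn units [ 0.01 -0.01  0.02] w 0.62 F [ 0.28 -0.23 -4.39] M [ 0.018 -0.054  0.053] Mtool [-0.004  0.057 -0.053]
```

Call:
apply_moves(
  increments=[
    [[0,0,0],[0,-1,0]],
    [[0,0,0],[0,-1,0]],
    [[0,0,0],[0,-1,0]],
    [[0,0,0],[0,-1,0]],
    [[0,0,0],[0,-1,0]],
    [[0,0,0],[0,-1,0]],
    [[0,0,0],[0,-1,0]],
    [[0,0,0],[0,0,0]],
    [[0,0,0],[0,0,0]],
    [[0,0,0],[0,0,0]],
  ],
)

```text
time: 17.98
tool_pos: [0.4477, -0.0267, 0.1823]
tool_rot: [0.951, 0.194, -0.236, 0.048]
wrist_force: [-0.4, 1.1, -3.7]
gripper_width: 0.623
grasp_force: 65.1
```

Call:
apply_moves(
  increments=[
    [[0,0,0],[0,0,0]],
    [[0,0,0],[0,1,0]],
    [[0,0,0],[0,1,0]],
    [[0,0,0],[0,1,0]],
    [[0,0,0],[0,1,0]],
    [[0,0,0],[0,1,0]],
    [[0,0,0],[0,1,0]],
    [[0,0,0],[0,1,0]],
    [[0,0,0],[0,0,0]],
    [[0,0,0],[0,0,0]],
  ],
)

```text
time: 18.82
tool_pos: [0.4467, -0.0273, 0.1831]
tool_rot: [0.98, 0.199, 0.0, 0.001]
wrist_force: [-1.3, 0.4, -4.1]
gripper_width: 0.62
grasp_force: 65.4
```

```bash
python3 -c "
from h import *
avg(8);go(.448,-.027,.15,23)"
```

```text
avg Mtool [-0.0129 -0.1065 -0.0021] sd [0.0233 0.0236 0.0304] F [-0.12 -0.09 -4.57]
t 19.22 pos [ 0.4477 -0.0264  0.182 ] shift units [0.   0.03 1.28] turn units [-0.01  0.01  0.03] w 0.622 F [-0.36  0.03 -4.46] M [-0.037  0.148  0.011] Mtool [ 0.024 -0.151 -0.011]
```

The moment about tool y changes by 0.156 N m, so the middle case is the one that rattles. I'll carry it over the mat.

Call:
apply_moves(
  increments=[
    [[0.3,0.3,-0.2],[0,0,0]],
    [[0.5,0.44,-0.2],[0,0,0]],
    [[0.6,0.54,-0.2],[0,0,0]],
    [[0.6,0.54,-0.2],[0,0,0]],
    [[0.6,0.54,-0.2],[0,0,0]],
    [[0.6,0.54,-0.2],[0,0,0]],
    [[0.6,0.54,-0.2],[0,0,0]],
    [[0.6,0.54,-0.2],[0,0,0]],
    [[0.6,0.54,-0.2],[0,0,0]],
    [[0.6,0.54,-0.2],[0,0,0]],
  ],
)

```text
time: 20.05
tool_pos: [0.6269, -0.0881, 0.2316]
tool_rot: [0.98, 0.2, -0.001, -0.0]
wrist_force: [0.9, 0.7, -4.6]
gripper_width: 0.622
grasp_force: 65.4
```

Call:
apply_moves(
  increments=[
    [[0.5,0.44,0],[0,0,0]],
    [[0.3,0.2,0],[0,0,0]],
    [[0.1,0.1,0],[0,0,0]],
    [[0,0,0],[0,0,0]],
    [[0,0,0],[0,0,0]],
    [[0,0,0],[0,0,0]],
    [[0,0,0],[0,0,0]],
    [[0,0,0],[0,0,0]],
    [[0,0,0],[0,0,0]],
    [[0,0,0],[0,0,0]],
  ],
)

```text
time: 20.88
tool_pos: [0.6538, -0.0962, 0.2326]
tool_rot: [0.98, 0.2, 0.0, 0.0]
wrist_force: [-0.1, 0.1, -4.1]
gripper_width: 0.621
grasp_force: 65.4
```

```bash
python3 -c "
from h import *
go(.652,-.0985,.23,23)
for c in ('scene','top'):
  f=robot.grab_frame(c);cv2.imwrite(f'pics/{c}2.png',f['img'])
  for n in ('case_a','mat','optic_block'):
    for m in robot.mark_of(c,n): print(c,n,round(m['conf'],2),np.round(world(f,m['location'])[0],3))
"
```

```text
t 20.88 pos [ 0.6538 -0.0962  0.2326] shift units [-0.1   0.06  0.1 ] turn units [ 0.   -0.    0.03] w 0.621 F [-0.14  0.06 -4.07] M [-0.064  0.029 -0.01 ] Mtool [-0.048 -0.052  0.01 ]
scene case_a 0.88 [ 0.478 -0.233  0.002]
scene case_a 0.72 [ 0.657 -0.092  0.215]
scene case_a 0.69 [ 0.271 -0.244  0.001]
scene case_a 0.68 [0.428 0.259 0.002]
scene mat 0.74 [ 0.654 -0.095  0.005]
top case_a 0.92 [ 0.656 -0.097  0.211]
top case_a 0.91 [0.426 0.26  0.001]
top case_a 0.63 [ 0.266 -0.247  0.001]
top case_a 0.57 [ 0.48  -0.234  0.003]
```

View pics/scene2.png

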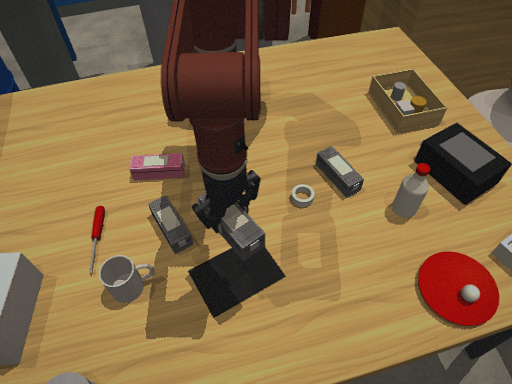

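The picture shows the case held level at about (240,232), above the mat at (237,275). The other two cases stand at (170,224) and (339,170). Everything is in place, so I'm handing in.

```bash
python3 -c "
from cell import robot
print(robot.close_job())"
```

```text
the job is handed in; nothing more can be done
None
```

The middle case rattled (the wrist moment differed by about 0.156 N m between tipping one end down and the other), so I handed the job in with it held level about 21 cm above the centre of the mat; the right case was silent and is back within about 4 mm of where it stood, the left case was never touched, and no verdict was reported.

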